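Tap the jammed spacers out of the parts bottle

ROBOT

A 6-joint arm with a two-finger parallel gripper is mounted at the origin on the work surface. World frame = base frame: x ahead of the robot, y to its left, z up, the work surface at z = 0. Lengths are in m, angles in rad, forces in N, time in s.
With the tool pointing down it reaches from about 0.35 to 0.775 m from the base axis. Payload 5.5 kg.
Tool frame: the origin (TCP) lies between the finger pads; the fingertips stand 11 mm ahead of it and the grasp point (between the pads) lies 8 mm behind it (tips_ahead is the distance from the TCP to the fingertips, in m); z points along the fingers, y is the line along which they close (so a half turn about z gives the same grasp; the last joint's range is limited). The gripper opens to 85 mm and grips with 20 to 120 N. Pads are 22 mm wide; open, the fingers measure 114 mm over their backs; the gripper's body (76 mm by 85 mm) begins 54 mm behind the grasp point. The pads swing forward as they close: fully open they stand 13 mm farther back than shut.
Start: joints at [1.179, 0.313, 0.046, 1.304, 0, 1.431], TCP at [0.143, 0.557, 0.242] pointing down, gripper open.
Joint ranges: [-2.76, 2.76], [-0.86, 1.69], [-1.03, 1.26], [-2.2, 2.34], [-1.47, 1.5], [-3.14, 3.14]. Speed limits (rad/s): [2.57, 2.57, 3.14, 3.14, 3.14, 3.14].

INTERFACE

Orientations are given as a unit quaternion [w, x, y, z].
In Python, from workcell import * gives the robot as it stands. The module is installed in compiled form; this text tells all that it offers.
- The arm moves only by the tool jog_arm, never from a script. Its argument "moves" is a list of rows, each an object with "fingers": the closure, from 0 (fully open) to 1 (shut); "slide": the shift along the tool's x, y, z in mm, a list of three; "angular": the turn, a rotation vector about the tool's x, y, z in degrees, a list of three. A call has 1 to 10 rows; each row is the pose to reach, as a shift and turn from the pose commanded when the call began, along the tool's axes at that moment; what a row does not reach only later rows make up. A row lasts 1/12 s, in which the tool goes at most 41.7 mm and 7.16 degrees, less where a joint would pass 70% of its speed; a pose out of reach is approached as far as the arm can. A call with a gripper value outside its range is refused whole. The fingers move at their own pace and stop on an object; "squeeze" is the grip in N (left out, the last holds). Time passes only in rows, so rows that repeat a pose let the fingers close. It gives the time, the measured TCP pose, the force, the opening and the grip force at its end, in the units of the state.
- get_state(): the state, without advancing time (a new reading comes with each control period).
- read_camera(name): name is "scene" or "top" or "wrist"; returns a dict with "color" (400x640x3 uint8, red, green, blue), "fovy" (degrees; the focal length in pixels is half the picture's height over the tangent of half this angle, whatever the lens; pixels are square), "cx", "cy" (the principal point, pixels), "world_from_camera" (4x4, takes a point from camera to world coordinates); the wrist camera has in their place "tool_from_camera" (4x4, takes a point from camera to tool coordinates, whose origin is the TCP and whose axes are the flange's). Camera axes: x right, y down, z forward; pixel columns grow to the right and rows downward; lengths in m; the calibration is good to about 2 mm. The wrist camera is an equidistant fisheye: a pixel r from the principal point sees the ray r / f radians off the axis. A picture is of the moment at which its call begins: read the wrist's pose just before it. There is no depth.
- hand_in(): hands the job in; it is judged then, once.
Trained networks look in a picture, given as the dict that the camera call returned (one of the last four; its "shot" number tells which), for a name from the list of things; names that differ only in an ending like _2 or _b are one class to them, and where a whole thing is asked for, a point or a joint stands for the part that bears it (a point fixed in the world has none). Each returns a list of dicts, best first, with "p" (0 to 1); they miss things now and then, are a little off and sometimes report something else, mostly with a low value. They report only what shows in the picture. A call takes as long as a camera call. They do not tell look-alikes from the thing itself.
- look_for(target, picture): "point" ([column, row] in pixels, amid what is visible of it).
- tip_of(target, picture): "point" ([column, row] in pixels: a listed point, or the origin of a listed thing).
The state is a dict: "clock": time; "joint_pos": joint angles; "qvel": joint speeds; "tau": joint torques, N m; "tcp_pos": TCP position; "orientation": TCP orientation; "wrist_force": force on the tool from outside, world axes, zero at the start; "ft_torque": the same for the moment, N m; "finger_gap": finger opening in m; "grip_force": force on a finger pad.
Only numpy, scipy, OpenCV 4.12 (cv2) and the standard library are available. Lean on these libraries where they do the work, as an engineer would, in place of code of your own. Each camera call takes 0.05 s, during which the arm holds its last target. There are 200 camera calls.

TASK

A thick brass spacer is stuck in the neck of the square aluminium parts bottle and holds back the two thinner ones behind it. Take the bottle from its cradle, tip it mouth down over the tray and knock its rim smartly, but not violently, on the steel bar along the tray's far side, as often as needed, until all three spacers lie in the tray. Then lay the empty bottle back in its cradle as it lay before, mouth towards the robot, and leave everything else on the bench where it is.

Things in the scene. Friction and masses are not known exactly. Their poses are not given: they have to be found in the camera images.
- bottle_center (a point): centre of the square aluminium parts bottle lying in the cradle: body 40 x 40 mm in section, 45 mm to either side of this point, closed behind; then 30 mm of neck: 12 mm of 30 x 30 mm, 18 mm of rim collar 36 x 36 mm. About 0.28 kg, plus 0.16 kg of spacers. Axes: -x runs along it to the mouth, y across, z up while it lies. 22 x 22 mm bore, full of spacers. It can pivot in the fingers: grip with 40 to 80 N
- bottle_mouth (a point): centre of the open mouth, 75 mm along -x from bottle_center; axes the same; 36 x 36 mm rim. 9 mm inside, springy lips jut 2 mm from both side walls (y) and hold the spacers if the bottle is only tipped or moved calmly. They give way when the tipped bottle moves at 0.2 to 0.4 m/s as its rim strikes something hard, often after 2 or 3 taps; then all slide out if it stays tipped 40 degrees or more
- cradle: fixed cradle that the bottle lies in: a 110 x 70 mm plate, a black rail 24 mm wide under the bottle and two forks, 14 mm long, 38 mm before and behind the middle. Origin on the bench under its middle; x along the bottle (mouth end -x, towards the robot), z up. Fork prongs at y = 25 to 33 mm either side, up to 49 mm above the bench: 5 mm free each side of the bottle. The 62 mm between the forks is free for fingers
- cradle_seat (a point): where bottle_center belongs when the bottle lies in the cradle, 55 mm above the bench (bottle's underside at 35 mm); axes as the cradle
- tray: fixed open steel tray for the spacers, 150 mm wide (y), from x = 0 to x = -165 mm (towards the robot), walls 45 mm high, rubber floor 7 mm above the bench. Along its far side (x = 0) stands a dark steel striking bar, 12 mm thick, 150 mm long, 60 mm high. Origin on the bench under the middle of the bar
- bar_top (a point): middle of the flat top of the tray's striking bar, 60 mm above the bench; axes as the tray: y along the bar, the tray lies on the -x side
- spacer_big_center (a point): middle of the thicker brass spacer, a plain cylinder 20 mm across, 24 mm long, about 60 g, at the start jammed in the bottle's neck behind the lips
- spacer_a_center (a point): middle of a thinner brass spacer, a plain cylinder 16 mm across, 32 mm long, about 50 g, in the bottle behind the big one
- spacer_b_center (a point): middle of the other thinner brass spacer, the same, innermost in the bottle
- screwdriver_grip (a point): screwdriver lying on the bench behind the tray and cradle; this point is the middle of its handle
- mug: white mug, 80 mm across, 90 mm tall; origin under its middle
- tape: roll of tape lying flat, 90 mm across, 22 mm tall; origin under its middle
- carton: small cardboard carton, 90 x 130 x 60 mm tall; origin under its middle
- can: aluminium can, 56 mm across, 110 mm tall; origin under its middle
- wrench_grip (a point): wrench lying on the bench; this point is the middle of its handle
- spool: upright black plastic spool, 64 mm across, 50 mm tall; origin under its middle
Not all that is in view belongs to the job. Leave any orange or purple look-alike of the part that bears bottle_center alone.

How it is judged:
On the way, in this order (a step that is already met when the one before it is completed fails the run):
1. the bottle, tipped at least 30 degrees mouth down, is tapped on the tray's bar while the big spacer is still stuck in it (contact force between bottle and tray above 1 N and angle between bottle_center's own x axis and vertical below 1.05 rad and height (world z) of bottle_mouth above 0.05 m and x of spacer_big_center in the frame of bottle_mouth above 0.006 m and x of bottle_mouth in the frame of bar_top between -0.05 and 0.04 m).
2. all three spacers lie in the tray (x of spacer_big_center in the frame of tray between -0.165 and -0.01 m and y of spacer_big_center in the frame of tray between -0.075 and 0.075 m and height (world z) of each of spacer_big_center, spacer_a_center, spacer_b_center below 0.058 m and x of spacer_a_center in the frame of tray between -0.165 and -0.01 m and y of spacer_a_center in the frame of tray between -0.075 and 0.075 m and x of spacer_b_center in the frame of tray between -0.165 and -0.01 m and y of spacer_b_center in the frame of tray between -0.075 and 0.075 m), for 0.2 s.
At the end, for the whole second after the job is handed in: all three spacers rest in the tray, middles below the top of its bar; the bottle lies released and at rest in its cradle, within 20 mm along and 10 mm across of its seat and within 5 mm of its height, within 11 degrees of the cradle's direction, mouth towards the robot (all of step 2 and linear speed of each of spacer_big, spacer_a, spacer_b below 0.05 m/s and x of bottle_center in the frame of cradle_seat between -0.02 and 0.02 m and y of bottle_center in the frame of cradle_seat between -0.01 and 0.01 m and height (world z) of bottle_center between 0.05 and 0.06 m and angle between the x axis of bottle_center and the x axis of cradle, either way round below 0.2 rad and x of bottle_mouth in the frame of cradle_seat below -0.04 m and contact force between bottle and the fingers below 0.1 N and linear speed of bottle below 0.02 m/s); the robot touches nothing.
It fails at once if the bottle is knocked violently on the tray (over 120 N) (contact force between bottle and tray above 120 N).
It fails at once if another thing on the bench is moved by more than 40 mm (distance of any of screwdriver_grip, mug, tape, carton, can, wrench_grip, spool from where it was at the start of the episode above 0.04 m).
It also fails if it takes over 45 s, if anything falls off the work surface, if the arm or the gripper's body presses on something with over 40 N, if the wrist force passes 120 N, or if a joint passes its speed limit or range.

## Working session

There is one attempt and no reset: what is moved stays moved. The work goes in short steps, Python scripts to look and compute and a tool call to move; the robot and the scene stay as the last step left them, time stands still between calls to the robot, and variables do not carry over. Pictures are saved under pics/ and viewed, at most 10 in all, crops included, and the job is handed in when it is done.

Besides the shell and the picture viewer there is one more tool, called after "Emit:" as a command line: name --argument value ..., lists and objects as JSON in quotes. jog_arm: Moves the arm, as the interface text tells. Its arguments: {"type":"object","properties":{"moves":{"type":"array","items":{"type":"object","properties":{"fingers":{"type":"number"},"slide":{"type":"array","items":{"type":"number"}},"angular":{"type":"array","items":{"type":"number"}}}}},"squeeze":{"type":"number"}},"required":["moves"]}

```bash
mkdir -p pics
cat > h.py <<'E'
from workcell import *
import numpy as np, cv2
from scipy.spatial.transform import Rotation as R
def save(p,n): cv2.imwrite('pics/'+n+'.png',p["color"][:,:,::-1])
def ray(p,px):
    f=200/np.tan(np.radians(p["fovy"])/2); T=np.array(p["world_from_camera"])
    d=T[:3,:3]@np.array([(px[0]-p["cx"])/f,(px[1]-p["cy"])/f,1]); return T[:3,3],d
def atz(p,px,z):
    o,d=ray(p,px); return o+d*(z-o[2])/d[2]
def tri(p1,a,p2,b):
    A=np.zeros((3,3));v=np.zeros(3);L=[]
    for p,px in((p1,a),(p2,b)):
        o,d=ray(p,px);d=d/np.linalg.norm(d);M=np.eye(3)-np.outer(d,d);A+=M;v+=M@o;L.append((o,d,M))
    x=np.linalg.solve(A,v);return x,max(np.linalg.norm(M@(x-o)) for o,d,M in L)
E
python3 - <<'E'
from h import *
np.set_printoptions(precision=3,suppress=True)
s=read_camera("scene");t=read_camera("top");save(s,'s0');save(t,'t0')
print(get_state()["clock"],get_state()["orientation"])
for n,z in [("bottle_center",.055),("bottle_mouth",.055),("cradle",0),("cradle_seat",.055),("bar_top",.06),("tray",0),("mug",0),("can",0),("carton",0),("tape",0),("spool",0),("wrench_grip",0.01),("screwdriver_grip",0.01)]:
    a=tip_of(n,s);b=tip_of(n,t)
    print(n,[(np.round(q["point"]),round(q["p"],2),atz(s,q["point"],z)[:2]) for q in a[:3]],'|',[(np.round(q["point"]),round(q["p"],2),atz(t,q["point"],z)[:2]) for q in b[:3]], tri(s,a[0]["point"],t,b[0]["point"]) if a and b else '')
E
```

```text
0.1 [-0.     0.126  0.992 -0.001]
bottle_center [(array([455., 189.]), 0.95, array([0.593, 0.506])), (array([362., 207.]), 0.93, array([0.597, 0.184])), (array([313., 195.]), 0.84, array([0.519, 0.038]))] | [(array([281., 183.]), 0.88, array([0.586, 0.179])), (array([180., 188.]), 0.85, array([0.574, 0.516])), (array([444., 215.]), 0.43, array([ 0.475, -0.355]))] (array([0.641, 0.27 , 0.258]), np.float64(0.13625373564925425))
bottle_mouth [(array([465., 178.]), 0.9, array([0.556, 0.559])), (array([355., 183.]), 0.76, array([0.501, 0.188])), (array([356., 214.]), 0.24, array([0.617, 0.159]))] | [(array([313., 232.]), 0.97, array([0.424, 0.074])), (array([164., 200.]), 0.66, array([0.533, 0.57 ])), (array([279., 180.]), 0.64, array([0.596, 0.187]))] (array([0.585, 0.218, 0.365]), np.float64(0.21757736345877754))
cradle [(array([354., 217.]), 0.87, array([0.597, 0.163]))] | [(array([280., 181.]), 0.66, array([0.6  , 0.188]))] (array([ 0.598,  0.176, -0.   ]), np.float64(0.012738895730828877))
cradle_seat [(array([362., 209.]), 0.71, array([0.604, 0.181]))] | [(array([280., 181.]), 0.8, 
[... 1472 characters left out ...]
([372., 152.]), 0.75, array([0.341, 0.297]))] | [(array([252., 254.]), 0.67, array([0.351, 0.286])), (array([447., 170.]), 0.29, array([ 0.632, -0.386]))] (array([0.353, 0.287, 0.016]), np.float64(0.004118920162526718))
wrench_grip [(array([204., 168.]), 0.55, array([ 0.298, -0.32 ]))] | [(array([247., 252.]), 0.61, array([0.357, 0.301])), (array([328., 144.]), 0.44, array([0.726, 0.022]))] (array([ 0.516, -0.014,  0.486]), np.float64(0.2479174468443675))
screwdriver_grip [(array([320., 262.]), 0.79, array([0.736, 0.017])), (array([416., 219.]), 0.41, array([0.652, 0.361]))] | [(array([328., 142.]), 0.5, array([0.731, 0.023]))] (array([0.733, 0.02 , 0.002]), np.float64(0.002360976990856448))
```

```bash
ls pics
```

```text
s0.png
t0.png
```

Run:
```python
import cv2,numpy as np
s=cv2.imread('pics/s0.png');t=cv2.imread('pics/t0.png')
cv2.imwrite('pics/t1.png',cv2.resize(t[110:280,140:480],(800,400),interpolation=cv2.INTER_CUBIC))
cv2.imwrite('pics/s1.png',cv2.resize(s[130:290,160:480],(800,400),interpolation=cv2.INTER_CUBIC))
cv2.imwrite('pics/c1.png',np.vstack([cv2.resize(t[150:220,245:345],(800,560),interpolation=cv2.INTER_CUBIC)]))
```

```text
(no output)
```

View pics/t1.png

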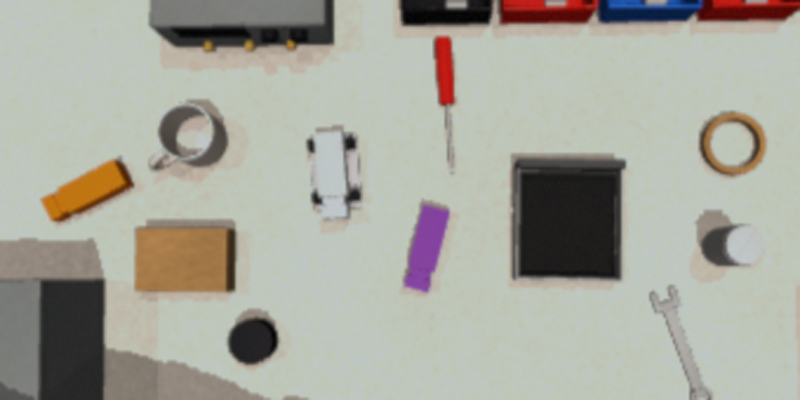

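View pics/s1.png

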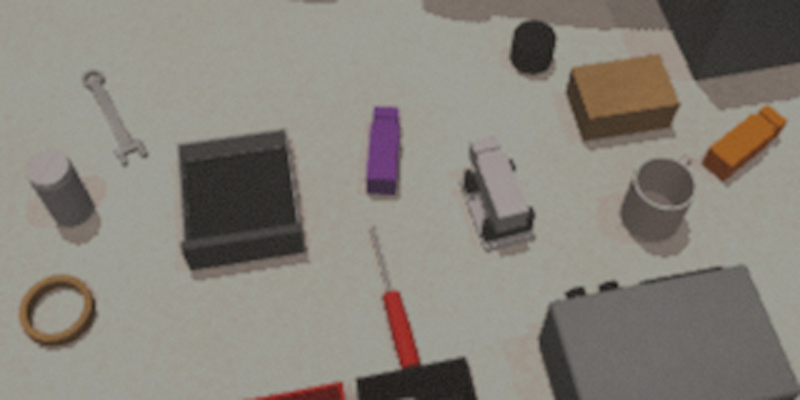

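View pics/c1.png

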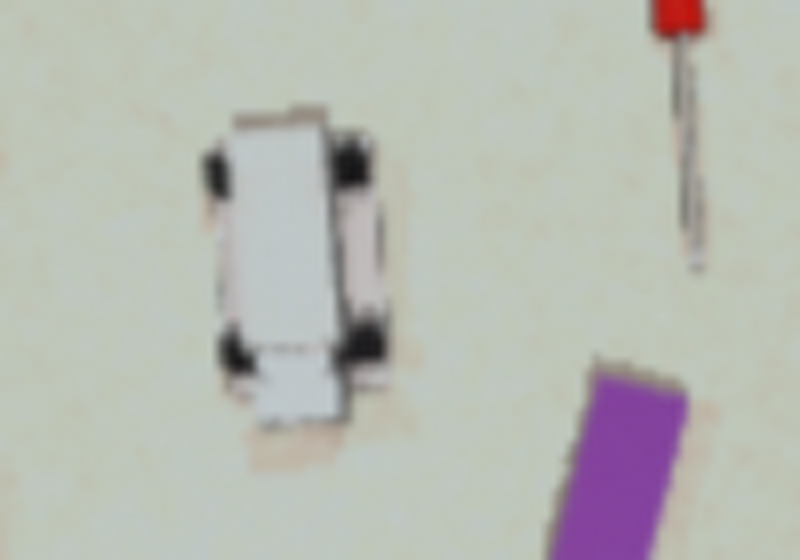

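Candidates for the bottle in the top picture are the orange one at (177,190), the purple one at (321,216) and the bare aluminium one in the cradle at (281,183). The aluminium one with the black fork prongs around it fits the description, and the crop confirms it. Its mouth points down the picture, towards the robot. The tray is at (380,200), with its bar along the top edge.

```bash
cat >> h.py <<'E'
def Tw():
    s=get_state();q=s["orientation"];return np.array(s["tcp_pos"]),R.from_quat([q[1],q[2],q[3],q[0]])
def toolmove(p,Rm):
    """slide(mm), angular(deg) from present pose to goal"""
    p0,R0=Tw();return np.round(1000*R0.inv().apply(np.array(p)-p0),1),np.round(np.degrees((R0.inv()*Rm).as_rotvec()),1)
def goal(yaw,tilt):
    """tool: y=bottle y, pointing down, tilted mouth-down (outward) by tilt deg about bottle y"""
    B=R.from_euler('z',yaw,degrees=True)*R.from_euler('y',-tilt,degrees=True)
    return B*R.from_matrix(np.diag([-1,1,-1.]))
def grasp2tcp(g,Rm): return np.array(g)+Rm.apply([0,0,.010])
E
python3 - <<'E'
from h import *
np.set_printoptions(precision=4,suppress=True)
t=read_camera("top");s=read_camera("scene")
b=atz(t,(279.8,165),.075);m=atz(t,(282.5,202.6),.073)
y=np.degrees(np.arctan2(*(b-m)[[1,0]]));print('bottle',b,m,'len',np.linalg.norm((b-m)[:2]),'yaw',y, 'ctr', b+(m-b)*45/120)
sc=340/800
P=lambda u,v:(140+u*sc,110+v*sc)
for n,q,z in [("bar L",P(513,158),.06),("bar R",P(625,161),.06),("bar L near",P(516,168),.06),("tray nearL",P(514,278),.045),("tray nearR",P(621,277),.045)]: print(n,atz(t,q,z))
SP=lambda u,v:(160+u*.4,130+v*.4)
for n,q,z in [("bar farL",SP(187,265),0),("bar L top",SP(185,245),.06),("bar R top",SP(302,230),.06)]: print(n,atz(s,q,z))
c=np.array([*(b+(m-b)*45/120)[:2],.055])
G=goal(y,0);print(G.as_quat());print(toolmove(grasp2tcp(c+[0,0,.15],G),G))
E
```

```text
bottle [0.6441 0.1805 0.075 ] [0.5208 0.1724 0.073 ] len 0.12358109326205817 yaw 3.770073362665463 ctr [0.5978 0.1774 0.0742]
bar L [ 0.603 -0.076  0.06 ]
bar R [ 0.597  -0.2321  0.06  ]
bar L near [ 0.5889 -0.0799  0.06  ]
tray nearL [ 0.4351 -0.0762  0.045 ]
tray nearR [ 0.4352 -0.2262  0.045 ]
bar farL [ 0.5891 -0.2354  0.    ]
bar L top [ 0.5926 -0.2266  0.06  ]
bar R top [ 0.601  -0.0808  0.06  ]
[-0.0329  0.9995  0.      0.    ]
(array([-534.7, -254.2,   47.3]), array([  0. ,   0. , -18.2]))
```

Emit:
jog_arm --moves '[{"slide":[-380,-180,20],"angular":[0,0,-18],"fingers":0},{"slide":[-380,-180,20],"angular":[0,0,-18],"fingers":0},{"slide":[-380,-180,20],"angular":[0,0,-18],"fingers":0},{"slide":[-380,-180,20],"angular":[0,0,-18],"fingers":0},{"slide":[-534,-254,20],"angular":[0,0,-18],"fingers":0},{"slide":[-534,-254,20],"angular":[0,0,-18],"fingers":0},{"slide":[-534,-254,20],"angular":[0,0,-18],"fingers":0},{"slide":[-534,-254,20],"angular":[0,0,-18],"fingers":0},{"slide":[-534,-254,20],"angular":[0,0,-18],"fingers":0},{"slide":[-534,-254,20],"angular":[0,0,-18],"fingers":0}]'

```text
clock: 2.33
tcp_pos: [0.4596, 0.2925, 0.2277]
orientation: [0.0, -0.031, 1.0, 0.0]
wrist_force: [0.8, 0.3, 0.2]
finger_gap: 0.0852
grip_force: 0.0
```

Run:
```python
from h import *
c=[.598,.1775,.205];G=goal(3.8,0);print(Tw()[0],toolmove(grasp2tcp(c,G),G))
```

```text
[0.45962453 0.29250608 0.22772293] (array([-130.9, -123.4,   32.8]), array([ 0. ,  0. , -0.2]))
```

Emit:
jog_arm --moves '[{"slide":[-131,-123,32]},{"slide":[-131,-123,32]},{"slide":[-131,-123,32]},{"slide":[-131,-123,32]},{"slide":[-131,-123,32]},{"slide":[-131,-123,32]},{"slide":[-131,-123,32]}]'

```text
schema error: expected keys fingers, slide, angular
```

Run:
```python
from h import *
np.set_printoptions(precision=4,suppress=True)
p,Rm=Tw();w=read_camera("wrist");save(w,'w1');cv2.imwrite('pics/w1.png',cv2.resize(w["color"][:,:,::-1],(800,500)))
print(p,w["fovy"],w["cx"],w["cy"],w["tool_from_camera"])
for n in ("bottle_center","bottle_mouth","cradle"): print(n,[(np.round(q["point"],1),round(q["p"],2)) for q in tip_of(n,w)[:2]])
```

```text
[0.4596 0.2925 0.2277] 65.70646984690485 322.404683356527 197.0507659031392 [[ 0.0016 -0.956  -0.2933  0.0753]
 [ 1.      0.0016  0.0004 -0.0013]
 [ 0.     -0.2933  0.956  -0.1317]
 [ 0.      0.      0.      1.    ]]
bottle_center [(array([486.5, 266.5]), 0.95), (array([223.2, 286.5]), 0.8)]
bottle_mouth [(array([135.6, 133.3]), 0.95), (array([211.1, 227.5]), 0.66)]
cradle [(array([231.9, 261.1]), 0.58)]
```

View pics/w1.png

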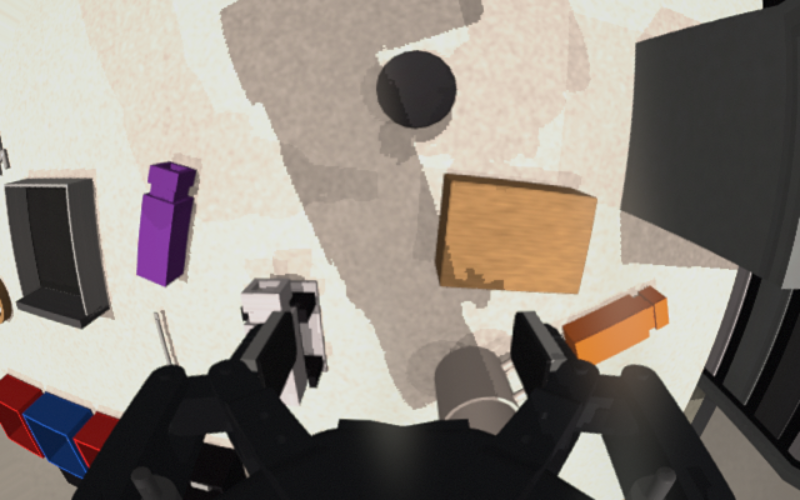

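The row needs all three keys, so that move was refused. The view shows the aluminium bottle at about (275,310) in its cradle, still to the left of the fingers.

Emit:
jog_arm --moves '[{"slide":[-131,-123,32],"angular":[0,0,0],"fingers":0},{"slide":[-131,-123,32],"angular":[0,0,0],"fingers":0},{"slide":[-131,-123,32],"angular":[0,0,0],"fingers":0},{"slide":[-131,-123,32],"angular":[0,0,0],"fingers":0},{"slide":[-131,-123,32],"angular":[0,0,0],"fingers":0},{"slide":[-131,-123,32],"angular":[0,0,0],"fingers":0},{"slide":[-131,-123,32],"angular":[0,0,0],"fingers":0}]'

```text
clock: 3.12
tcp_pos: [0.5959, 0.1803, 0.195]
orientation: [-0.001, -0.031, 1.0, 0.0]
wrist_force: [-0.6, 0.4, 0.5]
finger_gap: 0.0851
grip_force: 0.0
```

```bash
cat >> h.py <<'E'
def wray(w,px,pose):
    f=200/np.tan(np.radians(w["fovy"])/2);v=np.array([px[0]-w["cx"],px[1]-w["cy"]]);r=np.hypot(*v);a=r/f
    d=np.array([*(np.sin(a)*v/r),np.cos(a)]);T=np.array(w["tool_from_camera"]);p,Rm=pose
    return p+Rm.apply(T[:3,3]),Rm.apply(T[:3,:3]@d)
def watz(w,px,pose,z):
    o,d=wray(w,px,pose);return o+d*(z-o[2])/d[2]
E
python3 - <<'E'
from h import *
np.set_printoptions(precision=4,suppress=True)
P=Tw();w=read_camera("wrist");cv2.imwrite('pics/w2.png',cv2.resize(w["color"][150:350,200:460,::-1],(780,600),interpolation=cv2.INTER_CUBIC))
print(P[0])
for n,z in (("bottle_center",.055),("bottle_mouth",.055),("cradle",0),("cradle_seat",.055),("bar_top",.06),("tray",0)): print(n,[(np.round(q["point"],1),round(q["p"],2),watz(w,q["point"],P,z)) for q in tip_of(n,w)[:2]])
E
```

```text
[0.5959 0.1803 0.195 ]
bottle_center [(array([323.3, 188.8]), 0.87, array([0.5958, 0.1799, 0.055 ])), (array([193.7,  77.5]), 0.68, array([0.4977, 0.0554, 0.055 ]))]
bottle_mouth [(array([318.6, 102.6]), 0.89, array([0.5188, 0.1708, 0.055 ])), (array([217. ,   7.2]), 0.81, array([0.4312, 0.0733, 0.055 ]))]
cradle []
cradle_seat []
bar_top [(array([ 47.2, 175.3]), 0.59, array([ 0.596 , -0.1557,  0.06  ]))]
tray [(array([ 73.3, 165.6]), 0.65, array([ 0.5972, -0.1641,  0.    ]))]
```

View pics/w2.png

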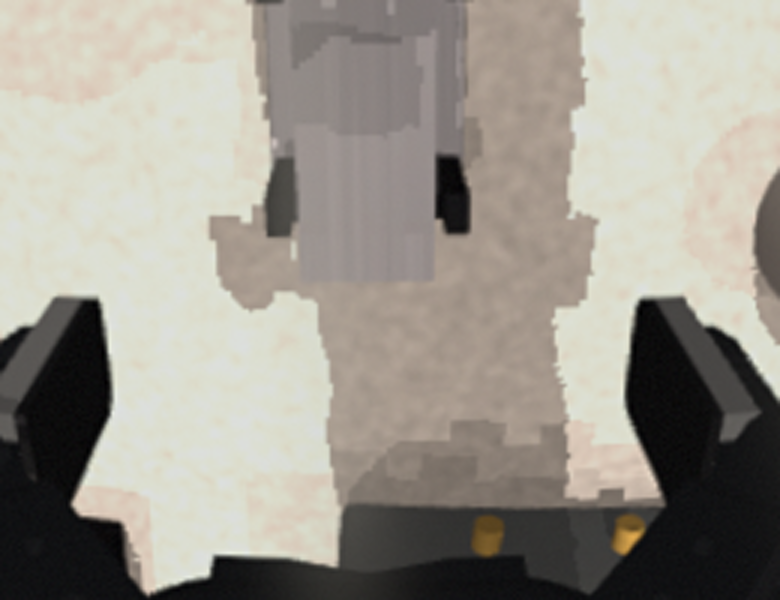

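Run:
```python
from h import *
np.set_printoptions(precision=4,suppress=True)
P=Tw();w=read_camera("wrist")
f=lambda u,v:(200+u/3,150+v/3)
b=watz(w,f(367,280),P,.075);m=watz(w,f(366.5,125),P,.075);pL=watz(w,f(281,236),P,.049);pR=watz(w,f(457,234),P,.049)
l=watz(w,f(299,270),P,.075);r=watz(w,f(434,270),P,.075)
print('back',b,'front of body',m,'yaw',np.degrees(np.arctan2(*(b-m)[[1,0]])),np.linalg.norm(b-m),'ctr',(b+m)/2,'width',l-r,'prongmid far',(pL+pR)/2,pL-pR)
G=goal(3.8,0)
c=np.array([.597,.1795,.055])-.006*np.array([np.cos(.066),np.sin(.066),0])
print(toolmove(grasp2tcp(c,G),G))
```

```text
back [0.642  0.1824 0.075 ] front of body [0.5936 0.1791 0.075 ] yaw 3.9327225350984976 0.04847208975427488 ctr [0.6178 0.1808 0.075 ] width [ 0.0027 -0.0404  0.    ] prongmid far [0.6383 0.1828 0.049 ] [ 0.0045 -0.0572  0.    ]
(array([  5.3,  -1. , 151.1]), array([ 0. ,  0. , -0.1]))
```

Emit:
jog_arm --moves '[{"slide":[5,-1,40],"angular":[0,0,0],"fingers":0},{"slide":[5,-1,80],"angular":[0,0,0],"fingers":0},{"slide":[5,-1,115],"angular":[0,0,0],"fingers":0},{"slide":[5,-1,140],"angular":[0,0,0],"fingers":0},{"slide":[5,-1,150],"angular":[0,0,0],"fingers":0},{"slide":[5,-1,150],"angular":[0,0,0],"fingers":0},{"slide":[5,-1,150],"angular":[0,0,0],"fingers":0.3},{"slide":[5,-1,150],"angular":[0,0,0],"fingers":0.4}]' --squeeze 75

```text
clock: 4.18
tcp_pos: [0.5934, 0.1786, 0.0477]
orientation: [0.002, -0.031, 1.0, 0.0]
wrist_force: [0.2, -0.2, 0.2]
finger_gap: 0.0635
grip_force: 0.0
```

Emit:
jog_arm --moves '[{"slide":[0,0,0],"angular":[0,0,0],"fingers":0.5},{"slide":[0,0,0],"angular":[0,0,0],"fingers":0.7},{"slide":[0,0,0],"angular":[0,0,0],"fingers":0.8},{"slide":[0,0,0],"angular":[0,0,0],"fingers":0.8},{"slide":[0,0,0],"angular":[0,0,0],"fingers":0.8},{"slide":[0,0,0],"angular":[0,0,0],"fingers":0.8}]' --squeeze 75

```text
clock: 4.68
tcp_pos: [0.5935, 0.1786, 0.0479]
orientation: [0.002, -0.031, 1.0, 0.0]
wrist_force: [-1.4, 0.5, 6.8]
finger_gap: 0.0393
grip_force: 76.8
```

Emit:
jog_arm --moves '[{"slide":[0,0,-5],"angular":[0,0,0],"fingers":0.8},{"slide":[0,0,-15],"angular":[0,0,0],"fingers":0.8},{"slide":[0,0,-30],"angular":[0,0,0],"fingers":0.8},{"slide":[0,0,-50],"angular":[0,0,0],"fingers":0.8},{"slide":[0,0,-72],"angular":[0,0,0],"fingers":0.8},{"slide":[0,0,-95],"angular":[0,0,0],"fingers":0.8},{"slide":[0,0,-118],"angular":[0,0,0],"fingers":0.8},{"slide":[0,0,-136],"angular":[0,0,0],"fingers":0.8},{"slide":[0,0,-147],"angular":[0,0,0],"fingers":0.8},{"slide":[0,0,-150],"angular":[0,0,0],"fingers":0.8}]' --squeeze 75

```text
clock: 5.52
tcp_pos: [0.5926, 0.1783, 0.1981]
orientation: [0.002, -0.031, 1.0, 0.0]
wrist_force: [-0.2, 0.1, -3.9]
finger_gap: 0.0391
grip_force: 75.7
```

```bash
cat >> h.py <<'E'
bar=np.array([.597,-.154,.06]);ty=-.5
def tapgoal(tilt,clear,dx=-.003,off=.006):
    """TCP pose so that the lower rim edge is clear above bar top at bar x=dx; grasp is off ahead of bottle_center towards mouth"""
    G=goal(ty,tilt);B=G*R.from_matrix(np.diag([-1,1,-1.]))
    e=B.apply([-.075+off,0,-.018])   # rim edge relative to grasp point
    g=bar+[dx,0,clear]-e
    return g+G.apply([0,0,.007]),G
E
python3 - <<'E'
from h import *
print(get_state()["tcp_pos"],get_state()["joint_pos"])
for t,c in((0,.12),(56,.04)):
    g=tapgoal(t,c);print(t,g[0],g[1].as_quat(),toolmove(*g))
E
```

```text
[0.59257616 0.17832999 0.19805248] [1.62658039e-01 4.10559184e-01 7.86701646e-02 1.23560307e+00
 4.59283748e-05 1.00299961e-01]
0 [ 0.66299737 -0.15460213  0.191     ] [0.00436331 0.99999048 0.         0.        ] (array([ -49.5, -336.7,    7.1]), array([0. , 0.2, 4.1]))
56 [ 0.62346378 -0.15425713  0.16335471] [ 0.00385257  0.88293919 -0.00204845  0.46946709] (array([ -10. , -333.9,   34.6]), array([  2. , -55.8,   3.7]))
```

Emit:
jog_arm --moves '[{"slide":[0,-8,0],"angular":[0,0,0],"fingers":0.8},{"slide":[-1,-24,-5],"angular":[0,0,0.5],"fingers":0.8},{"slide":[-3,-48,-10],"angular":[0,0,1],"fingers":0.8},{"slide":[-4,-78,-15],"angular":[0,0,1.5],"fingers":0.8},{"slide":[-5,-110,-20],"angular":[0,0,2],"fingers":0.8},{"slide":[-6,-144,-20],"angular":[0,0,2.5],"fingers":0.8},{"slide":[-7,-178,-20],"angular":[0,0,3],"fingers":0.8},{"slide":[-8,-212,-20],"angular":[0,0,3.5],"fingers":0.8},{"slide":[-9,-246,-20],"angular":[0,0,4],"fingers":0.8},{"slide":[-10,-278,-20],"angular":[0,0,4],"fingers":0.8}]'

```text
clock: 6.35
tcp_pos: [0.6177, -0.1009, 0.2133]
orientation: [-0.002, 0.004, 1.0, 0.0]
wrist_force: [0.5, 0.3, -4.7]
finger_gap: 0.0393
grip_force: 76.1
```

Emit:
jog_arm --moves '[{"slide":[0,-25,0],"angular":[0,-1,0],"fingers":0.8},{"slide":[0,-43,0],"angular":[0,-4,0],"fingers":0.8},{"slide":[0,-53,0],"angular":[0,-8,0],"fingers":0.8},{"slide":[0,-56,0],"angular":[0,-13,0],"fingers":0.8},{"slide":[0,-56,0],"angular":[0,-19,0],"fingers":0.8},{"slide":[0,-56,0],"angular":[0,-25,0],"fingers":0.8},{"slide":[0,-56,0],"angular":[0,-31,0],"fingers":0.8},{"slide":[0,-56,0],"angular":[0,-37,0],"fingers":0.8},{"slide":[0,-56,0],"angular":[0,-43,0],"fingers":0.8},{"slide":[0,-56,0],"angular":[0,-48,0],"fingers":0.8}]'

```text
clock: 7.18
tcp_pos: [0.6153, -0.1538, 0.2125]
orientation: [0.407, 0.004, 0.914, -0.001]
wrist_force: [0.7, -0.7, -5.8]
finger_gap: 0.0394
grip_force: 76.4
```

Run:
```python
from h import *
print(get_state()["tcp_pos"],get_state()["joint_pos"],get_state()["clock"])
g=tapgoal(56,.04);print(g[0],toolmove(*g))
```

```text
[ 0.61528488 -0.15381656  0.21246087] [-0.5511419  -0.01849919 -0.78391092  0.04588981  0.39452537 -0.38251176] 7.1833
[ 0.62346378 -0.15425713  0.16335471] (array([31. , -0.4, 39. ]), array([ 0.1, -8. , -0.1]))
```

Emit:
jog_arm --moves '[{"slide":[10,0,10],"angular":[0,-4,0],"fingers":0.8},{"slide":[21,0,24],"angular":[0,-8,0],"fingers":0.8},{"slide":[29,0,36],"angular":[0,-8,0],"fingers":0.8},{"slide":[31,0,39],"angular":[0,-8,0],"fingers":0.8},{"slide":[31,0,39],"angular":[0,-8,0],"fingers":0.8},{"slide":[31,0,39],"angular":[0,-8,0],"fingers":0.8}]'

```text
clock: 7.68
tcp_pos: [0.6267, -0.1549, 0.1657]
orientation: [0.469, 0.004, 0.883, -0.002]
wrist_force: [1.1, -0.3, -4.1]
finger_gap: 0.0394
grip_force: 76.2
```

Run:
```python
from h import *
np.set_printoptions(precision=4,suppress=True)
print(get_state()["tcp_pos"],get_state()["joint_pos"],get_state()["clock"])
print(toolmove(*tapgoal(56,.04)),toolmove(*tapgoal(56,0)))
s=read_camera("scene");t=read_camera("top")
a=tip_of("bottle_mouth",s)[:4];b=tip_of("bottle_mouth",t)[:4]
for q in a: print('s',np.round(q["point"],1),round(q["p"],2),[ (round(r["p"],2),*tri(s,q["point"],t,r["point"])) for r in b])
a=tip_of("bottle_center",s)[:4];b=tip_of("bottle_center",t)[:4]
for q in a: print('s',np.round(q["point"],1),round(q["p"],2),[ (round(r["p"],2),*tri(s,q["point"],t,r["point"])) for r in b])
cv2.imwrite('pics/s2.png',np.hstack([cv2.resize(s["color"][160:260,200:300,::-1],(400,400),interpolation=cv2.INTER_CUBIC),cv2.resize(t["color"][140:240,330:430,::-1],(400,400),interpolation=cv2.INTER_CUBIC)]))
```

```text
[ 0.6267 -0.1549  0.1657] [-0.5699  0.1052 -0.9671 -0.3971  0.4574 -0.339 ] 7.6833
(array([ 3.7,  0.6, -1.3]), array([ 0.1, -0.1, -0. ])) (array([36.8,  0.6, 21.1]), array([ 0.1, -0.1, -0. ]))
s [315.3 172.2] 0.96 [(0.8, array([0.4152, 0.0682, 0.0331]), np.float64(0.0016499934452468379)), (0.71, array([0.573 , 0.2068, 0.4275]), np.float64(0.2081796782689377))]
s [467.8 175.9] 0.71 [(0.8, array([0.5843, 0.2151, 0.3825]), np.float64(0.22211603855786402)), (0.71, array([0.5349, 0.5881, 0.029 ]), np.float64(0.0015173424083664516))]
s [313.5 193.2] 0.66 [(0.97, array([0.4904, 0.0504, 0.0177]), np.float64(0.00523477264932975)), (0.95, array([0.599 , 0.1968, 0.364 ]), np.float64(0.2048680674087263)), (0.56, array([ 0.6263, -0.0517,  0.2791]), np.float64(0.0733604229643756))]
s [253.7 214.2] 0.52 [(0.97, array([ 0.5088, -0.0548,  0.0111]), np.float64(0.11192385325759267)), (0.95, array([0.6593, 0.0902, 0.5525]), np.float64(0.2694513297782175)), (0.56, array([ 0.6203, -0.1455,  0.1674]), np.float64(0.006492884049572409))]
```

View pics/s2.png

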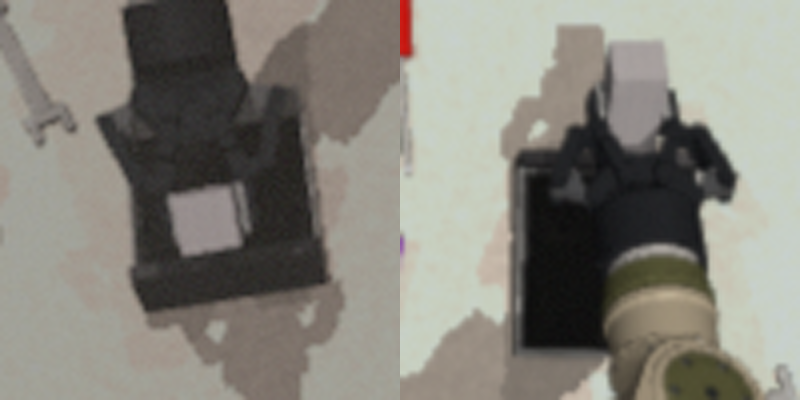

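The left half (scene) shows the bottle's square end at about (205,220), above the bar. The right half (top) shows the bottle over the bar's middle. Triangulation agrees with the plan. Joint 3 is near its limit, so I will go down 20 mm slowly and watch it.

Emit:
jog_arm --moves '[{"slide":[6,0,3],"angular":[0,0,0],"fingers":0.8},{"slide":[13,0,6],"angular":[0,0,0],"fingers":0.8},{"slide":[18,0,9],"angular":[0,0,0],"fingers":0.8},{"slide":[18,0,9],"angular":[0,0,0],"fingers":0.8},{"slide":[18,0,9],"angular":[0,0,0],"fingers":0.8}]'

```text
clock: 8.4
tcp_pos: [0.6239, -0.1544, 0.1454]
orientation: [0.469, 0.004, 0.883, -0.001]
wrist_force: [-0.6, -0.5, -4.9]
finger_gap: 0.0395
grip_force: 76.4
```

Run:
```python
from h import *
np.set_printoptions(precision=4,suppress=True)
s=get_state();print(s["tcp_pos"],s["joint_pos"],s["clock"],s["wrist_force"])
print(toolmove(*tapgoal(56,.02)),toolmove(*tapgoal(56,0)))
```

```text
[ 0.6239 -0.1544  0.1454] [-0.573   0.1497 -0.9977 -0.4717  0.4605 -0.341 ] 8.4 [-0.5655 -0.4585 -4.8529]
(array([2. , 0.1, 0.8]), array([ 0.1, -0.1, -0. ])) (array([18.5,  0.1, 12. ]), array([ 0.1, -0.1, -0. ]))
```

Run:
```python
from h import *
print(toolmove(*tapgoal(50,.04)))
```

```text
(array([-15.4,   0.2,  -3.1]), array([ 0.1,  5.9, -0. ]))
```

Emit:
jog_arm --moves '[{"slide":[-5,0,-1],"angular":[0,2,0],"fingers":0.8},{"slide":[-10,0,-2],"angular":[0,4,0],"fingers":0.8},{"slide":[-15,0,-3],"angular":[0,6,0],"fingers":0.8},{"slide":[-15,0,-3],"angular":[0,6,0],"fingers":0.8},{"slide":[-15,0,-3],"angular":[0,6,0],"fingers":0.8}]'

```text
clock: 8.82
tcp_pos: [0.6315, -0.1553, 0.1626]
orientation: [0.424, 0.003, 0.905, -0.002]
wrist_force: [0.5, 0.7, -4.9]
finger_gap: 0.0392
grip_force: 76.5
```

Run:
```python
from h import *
np.set_printoptions(precision=4,suppress=True)
s=get_state();print(s["tcp_pos"],s["joint_pos"],s["clock"],s["wrist_force"])
for c in(.04,0,-.005): print(toolmove(*tapgoal(50,c)))
```

```text
[ 0.6315 -0.1553  0.1626] [-0.5426  0.0945 -0.8676 -0.1935  0.402  -0.364 ] 8.8167 [ 0.4911  0.6864 -4.93  ]
(array([3.1, 0.9, 0.5]), array([0. , 0.2, 0.1]))
(array([33.8,  1. , 26. ]), array([0. , 0.2, 0.1]))
(array([37.6,  1. , 29.2]), array([0. , 0.2, 0.1]))
```

Emit:
jog_arm --moves '[{"slide":[8,1,4],"angular":[0,0,0],"fingers":0.8},{"slide":[20,1,14],"angular":[0,0,0],"fingers":0.8},{"slide":[37,1,28],"angular":[0,0,0],"fingers":0.8}]'

```text
clock: 9.07
tcp_pos: [0.6307, -0.1546, 0.1184]
orientation: [0.427, 0.002, 0.904, -0.003]
wrist_force: [10.0, 4.1, 42.1]
finger_gap: 0.0393
grip_force: 79.1
```

Emit:
jog_arm --moves '[{"slide":[-15,0,-13],"angular":[0,0,0],"fingers":0.8}]'

```text
clock: 9.15
tcp_pos: [0.6273, -0.1536, 0.1285]
orientation: [0.422, 0.004, 0.907, -0.0]
wrist_force: [-0.8, 1.0, -4.4]
finger_gap: 0.0392
grip_force: 77.3
```

Emit:
jog_arm --moves '[{"slide":[-15,0,-12],"angular":[0,0,0],"fingers":0.8},{"slide":[-15,0,-12],"angular":[0,0,0],"fingers":0.8},{"slide":[-15,0,-12],"angular":[0,0,0],"fingers":0.8}]'

```text
clock: 9.4
tcp_pos: [0.6285, -0.1542, 0.1542]
orientation: [0.424, 0.003, 0.906, -0.002]
wrist_force: [-0.0, 0.5, -3.2]
finger_gap: 0.0391
grip_force: 81.5
```

```bash
cat > look.py <<'E'
from h import *
import sys
np.set_printoptions(precision=4,suppress=True)
s=get_state();print(s["tcp_pos"],s["joint_pos"],s["clock"],s["wrist_force"])
for c in(.04,0): print(toolmove(*tapgoal(50,c)))
P=Tw();a=read_camera("scene");t=read_camera("top");w=read_camera("wrist")
for n in("spacer_big_center","spacer_a_center"):
    print(n,[(np.round(q["point"]),round(q["p"],2),atz(a,q["point"],.017)) for q in tip_of(n,a)],[(np.round(q["point"]),round(q["p"],2),atz(t,q["point"],.017)) for q in tip_of(n,t)])
n=sys.argv[1]
cv2.imwrite('pics/%s.png'%n,np.hstack([cv2.resize(a["color"][160:260,200:300,::-1],(400,400),interpolation=cv2.INTER_CUBIC),cv2.resize(w["color"][:,120:520,::-1],(400,400),interpolation=cv2.INTER_CUBIC)]))
E
python3 look.py k1
```

```text
[ 0.6285 -0.1542  0.1542] [-0.5438  0.1049 -0.8841 -0.2192  0.4023 -0.3646] 9.4 [-0.0015  0.4669 -3.1526]
(array([-5.3, -0.1, -2.6]), array([-0. ,  0.2,  0.1]))
(array([25.5, -0.1, 23. ]), array([-0. ,  0.2,  0.1]))
spacer_big_center [] []
spacer_a_center [(array([269., 212.]), 0.45, array([ 0.5323, -0.1137,  0.017 ]))] [(array([368., 200.]), 0.51, array([ 0.5282, -0.1141,  0.017 ]))]
```

View pics/k1.png

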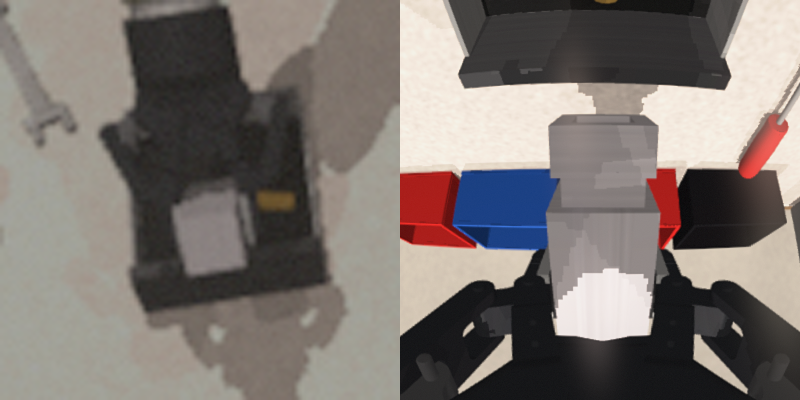

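One brass spacer already lies in the tray at (275,200) in the left half, and another shows at the top of the wrist view. The wrist load fell by about 1.7 N, which suggests all three are out. I'll rise while still tipped and check.

Emit:
jog_arm --moves '[{"slide":[-15,0,-13],"angular":[0,0,0],"fingers":0.8},{"slide":[-35,0,-29],"angular":[0,0,0],"fingers":0.8},{"slide":[-60,0,-50],"angular":[0,0,0],"fingers":0.8},{"slide":[-77,0,-64],"angular":[0,0,0],"fingers":0.8},{"slide":[-77,0,-64],"angular":[0,0,0],"fingers":0.8},{"slide":[-77,0,-64],"angular":[0,0,0],"fingers":0.8}]'

```text
clock: 10.25
tcp_pos: [0.6292, -0.1542, 0.2552]
orientation: [0.424, 0.003, 0.906, -0.002]
wrist_force: [-0.1, 0.0, -3.3]
finger_gap: 0.0389
grip_force: 81.7
```

Run:
```python
from h import *
np.set_printoptions(precision=4,suppress=True)
P=Tw();w=read_camera("wrist");a=read_camera("scene");print(P[0],get_state()["wrist_force"],get_state()["clock"])
for n in("spacer_big_center","spacer_a_center"):
    print(n,[(np.round(q["point"]),round(q["p"],2),watz(w,q["point"],P,.017)) for q in tip_of(n,w)],[(np.round(q["point"]),round(q["p"],2),atz(a,q["point"],.017)) for q in tip_of(n,a)])
for I,nm in((w,'w'),(a,'s')):
    h=cv2.cvtColor(I["color"],cv2.COLOR_RGB2HSV);m=cv2.inRange(h,(14,110,40),(32,255,255));k,l,st,c=cv2.connectedComponentsWithStats(m)
    for i in range(1,k):
        if st[i,4]>6: print(nm,c[i],st[i,2:],(watz(w,c[i],P,.017) if nm=='w' else atz(a,c[i],.017)))
cv2.imwrite('pics/k2.png',np.hstack([cv2.resize(a["color"][160:260,200:300,::-1],(400,400),interpolation=cv2.INTER_CUBIC),cv2.resize(w["color"][:,120:520,::-1],(400,400),interpolation=cv2.INTER_CUBIC)]))
```

```text
[ 0.6292 -0.1542  0.2552] [-0.0904  0.2378 -3.831 ] 10.35
spacer_big_center [] [(array([258., 213.]), 0.48, array([ 0.5277, -0.1492,  0.017 ]))]
spacer_a_center [] [(array([266., 210.]), 0.45, array([ 0.5241, -0.1213,  0.017 ]))]
w [102.484   27.0077] [  73   56 2068] [ 0.6301 -0.3968  0.017 ]
w [574.7576 124.197 ] [ 9 11 66] [0.795 0.269 0.017]
w [596.6471 128.2941] [ 8 10 51] [0.7951 0.3335 0.017 ]
w [615.6042 132.0833] [ 8  9 48] [0.795  0.3984 0.017 ]
w [ 33.4628 155.2926] [ 21  16 188] [ 0.8725 -0.7961  0.017 ]
w [503.2 185.2] [ 5  4 10] [1.0433 0.2515 0.017 ]
w [  7.408 243.6  ] [ 18  12 125] [ 2.1452 -2.8802  0.017 ]
w [  2.4222 343.7778] [ 7  9 45] [-0.2695  1.0167  0.017 ]
s [166.3261  33.0457] [ 109   78 5778] [-0.524  -0.4594  0.017 ]
s [300.0615  18.521 ] [ 20  34 309] [-0.5107  0.175   0.017 ]
s [374.4026  20.2582] [ 84  50 914] [-0.4247  0.5247  0.017 ]
s [632.6838   6.1197] [ 17  17 117] [-0.2793  1.8242  0.017 ]
s [ 31.416  166.3224] [  76  182 7673] [ 0.173  -0.9254  0.017 ]
s [102.5322 168.8205] [  57   62 2390] [ 0.2359 -0.6741  0.017 ]
s [409.2757 164.8113] [ 42  25 758] [0.4395 0.4069 0.017 ]
s [458.4932 184.0034] [ 31  23 294] [0.5536 0.548  0.017 ]
s [421.5714 177.5714] [2 6 7] [0.5017 0.4312 0.017 ]
s [258.1688 214.1429] [ 7 17 77] [ 0.5331 -0.1503  0.017 ]
s [267.2553 210.    ] [11  7 47] [ 0.5234 -0.1187  0.017 ]
s [ 11.1775 303.5519] [  34  164 2783] [ 0.685  -0.8851  0.017 ]
s [181.5957 253.6826] [ 29  27 230] [ 0.6259 -0.4003  0.017 ]
s [612.2124 392.1277] [ 81  22 885] [1.2401 0.6819 0.017 ]
```

View pics/k2.png

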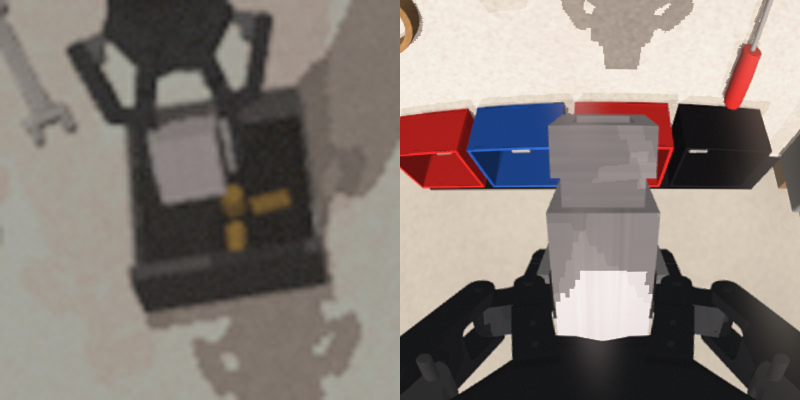

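All three spacers lie in the tray, at (233,200), (236,236) and (270,202). I'll check the bottle's pivot in the fingers from the wrist picture while tilting back.

Run:
```python
from h import *
from scipy.optimize import least_squares
w=read_camera("wrist");T=np.linalg.inv(np.array(w["tool_from_camera"]));f=200/np.tan(np.radians(w["fovy"])/2)
def proj(p):
    c=T[:3,:3]@p+T[:3,3];a=np.arctan2(np.hypot(c[0],c[1]),c[2]);return np.array([w["cx"],w["cy"]])+f*a*c[:2]/np.hypot(c[0],c[1])
B=np.array([[-.075,0,.018],[-.045,0,.020],[-.057,0,.018]]);rows=np.array([116,210.5,179])
def pts(v):
    g=np.array([v[1],0,v[2]]);Q=R.from_euler('y',v[0]).as_matrix()
    # bottle->tool: x=-x, z=-z, offset
    return [np.diag([-1,1,-1.])@(Q@(b+g))+np.array([0,0,-.008]) for b in B]
for v in([0,.006,0],[-.1,.006,0],[.1,.006,0],[0,.006,-.003]): print(v,[proj(p)[1].round(1) for p in pts(v)])
r=least_squares(lambda v:[*( [proj(p)[1]-q for p,q in zip(pts(v),rows)]),(v[2]-0)*300,(v[1]-.006)*300],[0,.006,0]);print(np.degrees(r.x[0]),r.x,r.fun)
g=[.5935,.1786,.198];G=goal(3.7,0);print(toolmove(g,G), toolmove([.61,-.154,.25],goal(0,0)))
```

```text
[0, 0.006, 0] [np.float64(122.1), np.float64(207.6), np.float64(173.4)]
[-0.1, 0.006, 0] [np.float64(117.0), np.float64(199.4), np.float64(166.2)]
[0.1, 0.006, 0] [np.float64(129.9), np.float64(217.2), np.float64(182.6)]
[0, 0.006, -0.003] [np.float64(121.6), np.float64(204.9), np.float64(171.6)]
10.95564533670566 [ 0.19121208 -0.00152424  0.00296052] [ 1.91219656  1.88609421 -3.64634166  0.88815702 -2.25727121]
(array([ 64.8, 331.6,   6.6]), array([-1.7, 49.8, -3.9])) (array([ 12.4,  -0.8, -12.8]), array([-0.1, 49.8, -0.4]))
```

Emit:
jog_arm --moves '[{"slide":[0,0,0],"angular":[0,5,0],"fingers":0.8},{"slide":[0,0,0],"angular":[0,12,0],"fingers":0.8},{"slide":[0,0,0],"angular":[0,19,0],"fingers":0.8},{"slide":[0,0,0],"angular":[0,26,0],"fingers":0.8},{"slide":[0,0,0],"angular":[0,33,0],"fingers":0.8},{"slide":[0,0,0],"angular":[0,40,0],"fingers":0.8},{"slide":[0,0,0],"angular":[0,47,0],"fingers":0.8},{"slide":[0,0,0],"angular":[0,50,0],"fingers":0.8},{"slide":[0,0,0],"angular":[0,50,0],"fingers":0.8}]'

```text
clock: 11.35
tcp_pos: [0.631, -0.1538, 0.25]
orientation: [-0.002, 0.003, 1.0, 0.001]
wrist_force: [0.7, 0.1, -4.0]
finger_gap: 0.0392
grip_force: 81.5
```

Run:
```python
from h import *
g=[.5935,.1786,.21];G=goal(3.7,0);print(Tw()[0],get_state()["joint_pos"],toolmove(g,G))
```

```text
[ 0.63102356 -0.1537803   0.24999517] [-3.62585755e-01  4.67234111e-01  2.92503966e-01  1.40056208e+00
  1.30502656e-04 -3.56262459e-01] (array([ 39.5, 332.1,  40.7]), array([ 0.1, -0.2, -4.1]))
```

Emit:
jog_arm --moves '[{"slide":[3,20,0],"angular":[0,0,0],"fingers":0.8},{"slide":[7,55,0],"angular":[0,0,-1],"fingers":0.8},{"slide":[11,95,0],"angular":[0,0,-1],"fingers":0.8},{"slide":[15,135,0],"angular":[0,0,-2],"fingers":0.8},{"slide":[20,175,2],"angular":[0,0,-2],"fingers":0.8},{"slide":[25,215,6],"angular":[0,0,-3],"fingers":0.8},{"slide":[30,255,12],"angular":[0,0,-3],"fingers":0.8},{"slide":[35,290,20],"angular":[0,0,-4],"fingers":0.8},{"slide":[38,320,28],"angular":[0,0,-4],"fingers":0.8},{"slide":[39,332,34],"angular":[0,0,-4],"fingers":0.8}]'

```text
clock: 12.18
tcp_pos: [0.5907, 0.1826, 0.2187]
orientation: [0.001, -0.033, 0.999, 0.001]
wrist_force: [-0.2, -0.8, -2.2]
finger_gap: 0.0394
grip_force: 81.4
```

Emit:
jog_arm --moves '[{"slide":[0,0,6],"angular":[0,0,0],"fingers":0.8},{"slide":[0,0,6],"angular":[0,0,0],"fingers":0.8},{"slide":[0,0,6],"angular":[0,0,0],"fingers":0.8}]'

```text
clock: 12.43
tcp_pos: [0.5918, 0.1775, 0.213]
orientation: [0.0, -0.031, 1.0, -0.0]
wrist_force: [0.5, -0.4, -2.2]
finger_gap: 0.0392
grip_force: 81.4
```

Run:
```python
from h import *
np.set_printoptions(precision=4,suppress=True)
g=[.5935,.1786,.198];G=goal(3.7,0);print(Tw()[0],get_state()["orientation"],toolmove(g,G),get_state()["clock"])
w=read_camera("wrist");a=read_camera("scene");t=read_camera("top")
x,y=[],[]
print([(np.round(q["point"]),round(q["p"],2)) for q in tip_of("bottle_mouth",w)[:2]])
c1=cv2.resize(w["color"][90:230,253:393,::-1],(560,560),interpolation=cv2.INTER_CUBIC)
c2=cv2.resize(a["color"][140:240,320:400,::-1],(224,280),interpolation=cv2.INTER_CUBIC)
c3=cv2.resize(t["color"][140:240,235:315,::-1],(224,280),interpolation=cv2.INTER_CUBIC)
cv2.imwrite('pics/v.png',np.hstack([c1,np.vstack([c2,c3])]))
```

```text
[0.5918 0.1775 0.213 ] [ 0.0001 -0.0307  0.9995 -0.0001] (array([-1.8,  0.9, 15. ]), array([-0. ,  0. , -0.2])) 12.4333
[(array([605., 164.]), 0.96), (array([225.,  14.]), 0.63)]
```

View pics/v.png

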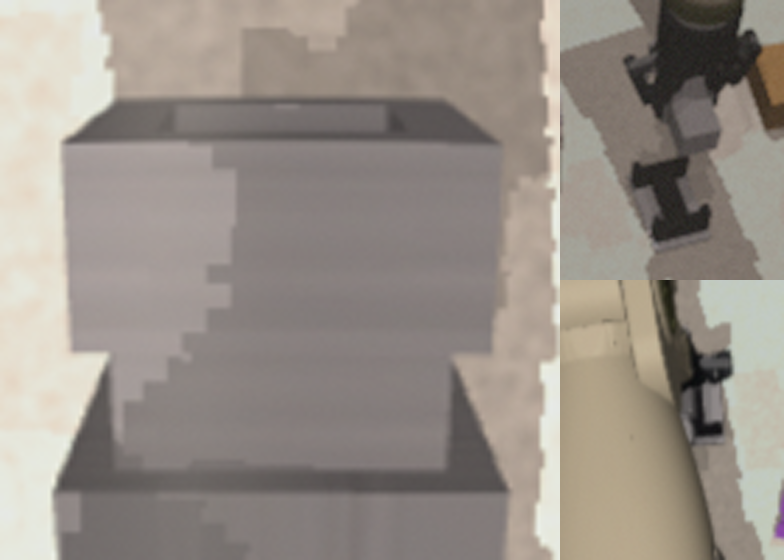

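The left part is an enlarged wrist view: the bottle is square in the fingers, and its mouth face shows at rows 98–142. The right parts show the empty cradle below it at (670,200). I'll fit the bottle's pose in the hand from these corners.

Run:
```python
from h import *
from scipy.optimize import least_squares
np.set_printoptions(precision=4,suppress=True)
w=read_camera("wrist");T=np.linalg.inv(np.array(w["tool_from_camera"]));f=200/np.tan(np.radians(w["fovy"])/2)
def proj(p):
    c=p@T[:3,:3].T+T[:3,3];r=np.hypot(c[:,0],c[:,1]);a=np.arctan2(r,c[:,2]);return np.array([w["cx"],w["cy"]])+(f*a/r)[:,None]*c[:,:2]
B=[];M=[]
for (x,y,z),l,r,v in [((-.075,.018,.018),63,502,142),((-.075,.018,-.018),115,445,98),((-.057,.018,.018),70,492,352),((-.045,.02,.02),55,508,490)]:
    B+=[[x,-y,z],[x,y,z]];M+=[[253+l/4,90+v/4],[253+r/4,90+v/4]]
B=np.array(B);M=np.array(M);D=np.diag([-1,1,-1.])
def res(v): return (proj((B@R.from_rotvec(v[:3]).as_matrix().T+v[3:])@D.T)-M).ravel()
r=least_squares(res,[0,0,0,0,0,.008]);print(np.degrees(r.x[:3]),'bottle_center in flipped tool frame',r.x[3:],np.abs(r.fun).max())
```

```text
[-0.1852  3.9839  0.0339] bottle_center in flipped tool frame [ 0.0048 -0.001   0.0076] 0.4201873218175365
```

Run:
```python
from h import *
G=goal(3.7,4);F=G*R.from_matrix(np.diag([-1,1,-1.]))
for z in(.1,.056):
    g=np.array([.598,.179,z])-F.apply([.0048,-.001,.0076]);print(g,toolmove(g,G))
```

```text
[0.59368619 0.17972313 0.09208368] (array([ -1.1,   2.2, 121.8]), array([ 0. , -3.9, -0.2]))
[0.59368619 0.17972313 0.04808368] (array([ -1. ,   2.2, 165.8]), array([ 0. , -3.9, -0.2]))
```

Emit:
jog_arm --moves '[{"slide":[-1,2,30],"angular":[0,-4,0],"fingers":0.8},{"slide":[-1,2,65],"angular":[0,-4,0],"fingers":0.8},{"slide":[-1,2,100],"angular":[0,-4,0],"fingers":0.8},{"slide":[-1,2,125],"angular":[0,-4,0],"fingers":0.8},{"slide":[-1,2,140],"angular":[0,-4,0],"fingers":0.8},{"slide":[-1,2,150],"angular":[0,-4,0],"fingers":0.8},{"slide":[-1,2,156],"angular":[0,-4,0],"fingers":0.8},{"slide":[-1,2,160],"angular":[0,-4,0],"fingers":0.8},{"slide":[-1,2,162],"angular":[0,-4,0],"fingers":0.8},{"slide":[-1,2,162],"angular":[0,-4,0],"fingers":0.8}]'

```text
clock: 13.52
tcp_pos: [0.5936, 0.1806, 0.0521]
orientation: [0.036, -0.031, 0.999, 0.001]
wrist_force: [0.1, -0.0, -3.8]
finger_gap: 0.0392
grip_force: 81.5
```

Emit:
jog_arm --moves '[{"slide":[0,0,2],"angular":[0,0,0],"fingers":0.8},{"slide":[0,0,3],"angular":[0,0,0],"fingers":0.8},{"slide":[0,0,3],"angular":[0,0,0],"fingers":0.8}]'

```text
clock: 13.77
tcp_pos: [0.5933, 0.1807, 0.0488]
orientation: [0.035, -0.031, 0.999, 0.001]
wrist_force: [-0.7, -0.6, -3.3]
finger_gap: 0.0389
grip_force: 81.5
```

Emit:
jog_arm --moves '[{"slide":[0,-2,0],"angular":[0,0,0],"fingers":0.8},{"slide":[0,-2,1],"angular":[0,0,0],"fingers":0.8},{"slide":[0,-2,1],"angular":[0,0,0],"fingers":0.8},{"slide":[0,-2,1],"angular":[0,0,0],"fingers":0.8}]'

```text
clock: 14.1
tcp_pos: [0.5932, 0.1786, 0.0474]
orientation: [0.035, -0.031, 0.999, 0.001]
wrist_force: [-0.4, -0.4, -2.3]
finger_gap: 0.0393
grip_force: 81.5
```

Emit:
jog_arm --moves '[{"slide":[0,0,0],"angular":[0,0,0],"fingers":0.45},{"slide":[0,0,0],"angular":[0,0,0],"fingers":0.3},{"slide":[0,0,0],"angular":[0,0,0],"fingers":0.1},{"slide":[0,0,0],"angular":[0,0,0],"fingers":0},{"slide":[0,0,0],"angular":[0,0,0],"fingers":0},{"slide":[0,0,0],"angular":[0,0,0],"fingers":0},{"slide":[0,0,0],"angular":[0,0,0],"fingers":0}]'

```text
clock: 14.68
tcp_pos: [0.5933, 0.1787, 0.0475]
orientation: [0.035, -0.031, 0.999, 0.001]
wrist_force: [0.1, -0.8, -0.0]
finger_gap: 0.0856
grip_force: 0.0
```

Emit:
jog_arm --moves '[{"slide":[0,0,-10],"angular":[0,0,0],"fingers":0},{"slide":[0,0,-35],"angular":[0,0,0],"fingers":0},{"slide":[0,0,-65],"angular":[0,0,0],"fingers":0},{"slide":[0,0,-100],"angular":[0,0,0],"fingers":0},{"slide":[0,0,-135],"angular":[0,0,0],"fingers":0},{"slide":[0,0,-150],"angular":[0,0,0],"fingers":0},{"slide":[0,0,-150],"angular":[0,0,0],"fingers":0}]'

```text
clock: 15.27
tcp_pos: [0.5853, 0.1785, 0.2034]
orientation: [0.04, -0.031, 0.999, 0.002]
wrist_force: [1.0, 0.9, 1.0]
finger_gap: 0.0853
grip_force: 0.0
```

Run:
```python
from h import *
np.set_printoptions(precision=4,suppress=True)
P=Tw();w=read_camera("wrist");a=read_camera("scene");print(get_state()["clock"])
for n in("bottle_center","bottle_mouth"): print(n,[(np.round(q["point"]),round(q["p"],2),watz(w,q["point"],P,.055)) for q in tip_of(n,w)[:2]])
for n in("spacer_a_center","spacer_big_center"): print(n,[(round(q["p"],2),atz(a,q["point"],.017)) for q in tip_of(n,a)[:4]])
c=lambda I,r,s:cv2.resize(I[r[0]:r[1],r[2]:r[3],::-1],s,interpolation=cv2.INTER_CUBIC)
cv2.imwrite('pics/z.png',np.hstack([c(w["color"],(40,320,160,480),(480,420)),np.vstack([c(a["color"],(170,240,315,415),(300,210)),c(a["color"],(170,240,215,315),(300,210))])]))
```

```text
15.3667
bottle_center [(array([196.,  68.]), 0.98, array([0.4903, 0.0568, 0.055 ])), (array([576., 181.]), 0.92, array([0.5674, 0.4842, 0.055 ]))]
bottle_mouth [(array([321., 105.]), 0.91, array([0.5221, 0.1721, 0.055 ])), (array([608., 163.]), 0.61, array([0.5374, 0.5438, 0.055 ]))]
spacer_a_center [(0.52, array([ 0.5237, -0.1193,  0.017 ])), (0.48, array([ 0.5769, -0.1549,  0.017 ]))]
spacer_big_center [(0.43, array([ 0.5171, -0.1476,  0.017 ]))]
```

View pics/z.png

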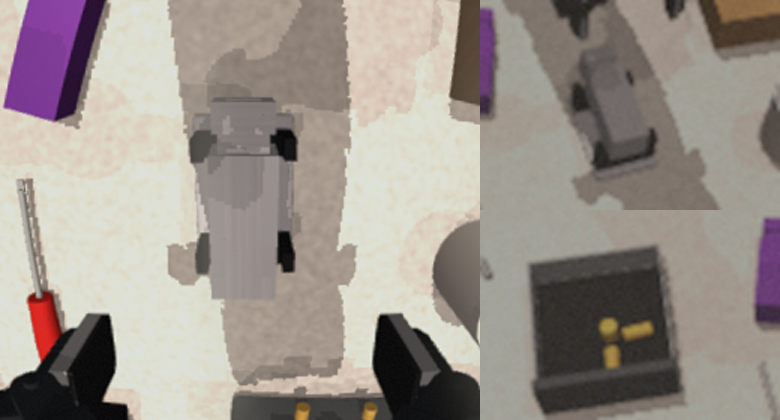

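The bottle lies level between the forks at (243,200), with its mouth towards the robot. The three spacers lie in the tray at (608,327), (637,330) and (612,355), and the fingers are clear. I'm handing in.

```bash
python3 -c "
from workcell import *
print(hand_in())"
```

```text
the job is handed in; nothing more can be done
None
```

One tap freed all three spacers; the last camera view shows them in the tray and the empty bottle back in its cradle, mouth towards the robot. I handed in at about 15.4 s, and no verdict came back.

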